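Refit the lever pin of a potato chipper and lock it with its spring cotter

TASK

The potato chipper has just been washed: push its half-drawn lever pin gently home until the head sits flush on the fork, then take the spring clip with the red grip from the draining stand and push its straight leg down through the cross hole of the pin until the bow snaps over the pin and the clip is fully home. The pin may have turned, its hole leaning towards or away from you, so feel for the hole, bring it upright with the tip of the leg and never force the pin or the clip; do not disturb the mug, the teaspoon and the glass.

Things in the scene. Friction and masses are not known exactly. Their poses are not given: they have to be found in the camera images.
- chipper: Aluminium potato chipper, fixed, 250 x 104 x 150 mm; its lever (12 mm wide, black grip) rises over it at 25 deg from the fork. Origin on the worktop below the middle of the lever fork; z up, +x along the machine to its blade grid, +y along the pin towards its head. Pin axis 105 mm up. Fork ears at y 10 to 24 mm either side, round tops 16 mm above the axis.
- hole_home (a point): Point on the pin axis where the middle of the 6 mm square cross hole lies once the pin is home: chipper frame (0, -38, 105) mm, 14 mm outside the ear; axes as the chipper's. The pin turns about its axis (drag 2 N at its rim), so the hole leans up to 0.6 rad either way, unmeasured: its upper mouth is up to 6 mm to +x or -x. The leg tip, caught in it, can drag it upright.
- head_home (a point): Middle of the outer face of the pin's head once the pin is home: chipper frame (0, 40.5, 105) mm, axes as the chipper's. The head is a steel disc, 35 mm across and 6 mm thick, faced with a black rubber cap, 31 mm across and 8 mm thick, that gives 1 mm per 5 N; push it along chipper -y. The space outside it is free.
- lever_pin (a joint): How far the steel lever pin (22 mm diameter) is drawn out towards chipper +y, in m: 0 = home, head flush on the washer of the ear, hard stop; starts at 0.020 to 0.030. The head's outer face stands this far outside head_home. It slides with about 4 N of friction and stays where it is left. While drawn, its cross hole is hidden inside the fork.
- clip: Loose spring cotter (R-clip), 94 mm long, 40 g: straight leg and bow of 4.5 mm steel wire, red grip. Starts upright in the stand. Origin on the leg's axis, at the point that lies in the middle of the pin when the clip is home; z up the leg to the grip, bow on the +x side, y across its flat plane. The foot of the grip (x -9 to 7, bottom at z = 13 mm) meets the pin 2 mm past home.
- clip_grip (a point): Middle of the clip's red grip, a block 28 (x) x 13 (y) x 28 (z) mm, at (5, 0, 38) mm in the clip's frame, axes as the clip's.
- clip_tip (a point): Round tip of the clip's straight leg (4.5 mm diameter), at (0, 0, -42) mm in the clip's frame, axes as the clip's.
- clip_bow (a joint): How far the clip's bow is sprung away from the leg (rad): 0 closed, about 0.11 as its throat (12 mm below the clip's origin) rides over the pin, then it snaps back to about 0. Its flared tip, at (15.5, 0, -24) mm, meets the pin when the clip is about 21 mm above home, the leg by then through the hole. Snapping it over takes a push of 5 to 12 N, which then drops suddenly.
- stand: Small steel draining stand over a white drip tray, fixed, 100 x 88 x 64 mm; origin under its centre, z up. Top plate 64 mm above the worktop with three slots along its x; the clip hangs in the middle slot by the foot of its grip, frame parallel to the stand's, origin at (-7.5, 0, 51) mm.
- mug: Cream mug, 78 x 116 x 101 mm, bystander left of the chipper; origin under its centre.
- teaspoon: Teaspoon with blue handle, 138 x 27 x 13 mm, bystander at the left; origin under its centre.
- glass: Drinking glass, 81 mm wide, 92 mm high, bystander behind the stand; origin under its centre.

How it is judged (in metres and radians):
On the way, in this order (a step that is already met when the one before it is completed fails the run):
1. the lever pin is pushed home, the clip still in its stand (value of joint lever_pin below 0.0015 m and distance of clip from where it was at the start of the episode below 0.03 m), for 0.2 s.
2. the straight leg of the clip stands in the cross hole of the pin (horizontal distance between clip and hole_home below 0.004 m and z of clip in the frame of hole_home below 0.034 m and value of joint lever_pin below 0.002 m), for 0.05 s.
At the end, for the whole second after the job is handed in: Pin home within 2 mm; clip on the pin with its origin within 4 mm of hole_home, bow closed again (joint below 0.05 rad), within 0.6 rad of upright, its bow plane square to the pin within 0.2 rad, at rest and released (value of joint lever_pin below 0.002 m and distance between clip and hole_home below 0.004 m and value of joint clip_bow below 0.05 rad and angle between clip's own z axis and vertical below 0.6 rad and angle between the y axis of clip and the y axis of chipper, either way round below 0.2 rad and linear speed of clip below 0.02 m/s); the robot touches nothing.
It fails at once if the pin, the fork or the machine is forced: more than 25 N on the chipper and its pin (contact force between anything else and chipper above 25 N).
It fails at once if a bystander is disturbed: the mug, the teaspoon or the glass moved by more than 20 mm (distance of any of mug, teaspoon, glass from where it was at the start of the episode above 0.02 m).
It also fails if it takes over 67 s, if anything falls off the work surface, if the arm or the gripper's body presses on something with over 40 N, if the wrist force passes 120 N, or if a joint passes its speed limit or range.

ROBOT

A 6-joint arm with a two-finger parallel gripper is mounted at the origin on a cart in front of the work surface, level with it; the furniture and walls round the work are solid. World frame = base frame: x ahead of the robot, y to its left, z up, the work surface at z = 0. Lengths are in mm, angles in rad, forces in N, time in s.
With the tool pointing down it reaches from about 425 to 925 mm from the base axis. Payload 12.5 kg.
Tool frame: the origin (TCP) lies midway between the tips of the shut fingers; the grasp point (between the pads) lies 19 mm behind it; z points along the fingers, y is the line along which they close (so a half turn about z gives the same grasp; the last joint's range is limited). The gripper opens to 85 mm and grips with 20 to 120 N. Pads are 22 mm wide; open, the fingers measure 114 mm over their backs; the gripper's body (76 mm by 85 mm) begins 54 mm behind the grasp point. The pads swing forward as they close: fully open they stand 13 mm farther back than shut.
Start: joints at [-1.344, 0.491, 1.559, -0, 1.092, -0.106], TCP at [204.205, -590.716, 231.327] pointing down, gripper open.
Joint ranges: [-3.1, 3.1], [-0.84, 2.19], [0.05, 2.79], [-1.13, 4.28], [0.06, 2.93], [-2.69, 2.69]. Speed limits (rad/s): [2.22, 2.22, 2.79, 3.14, 3.14, 3.14].

INTERFACE

Orientations are given as [roll, pitch, yaw] about the fixed x, y, z axes, in that order (R = Rz(yaw) Ry(pitch) Rx(roll)).
In Python, from workcell import ctrl, snapshot, get_calibration, look_for gives the robot as it stands. The module is installed in compiled form; this text tells all that it offers. Calls block until the motion is done:
- ctrl.goto(position, orientation): joint-space move of the TCP to a pose.
- ctrl.line_to(position, orientation=None, velocity=150, guard=None): straight line of the TCP; orientation=None keeps the orientation; velocity is the mean speed in mm/s. With guard (N) it stops when the force on the tool has changed by that much, and returns True; else False.
- ctrl.goto_joints(angles): joint-space move.
- ctrl.set_gripper(opening, strength=None): finger opening in mm; strength is the grip in N (None keeps the last); returns when the fingers have stopped.
- ctrl.hold(seconds).
- ctrl.ik(position, orientation): joint angles nearest the present ones, or None.
- snapshot(name): name is "side" or "top"; returns (picture, depth): 420x560x3 uint8, blue, green, red; 420x560 float32, mm along the optical axis (not along the pixel's ray), 0 where there is no reading.
- get_calibration(name): a dict with "intrinsics" (3x3 intrinsics, pixels), "dist_coeffs" ([k1, k2, p1, p2, k3] as OpenCV has them; the pictures are not rectified), "R" (3x3) and "t" (3): a world point X has camera coordinates R X + t. Camera axes: x right, y down, z forward; pixel columns grow to the right and rows downward; lengths in mm; the calibration is good to about 2 mm. A picture is of the moment at which its call begins. get_calibration takes no time and is no camera call.
A pose or a line that the arm cannot do raises ctrl.Unreachable and nothing moves.
- ctrl.hand_in(): hands the job in; it is judged then, once.
Trained networks look in the newest picture that a camera, given by its name, has taken for a name from the list of things; names that differ only in an ending like _2 or _b are one class to them, and where a whole thing is asked for, a point or a joint stands for the part that bears it (a point fixed in the world has none). Each returns a list of dicts, best first, with "confidence" (0 to 1); they miss things now and then, are a little off and sometimes report something else, mostly with a low value. They report only what shows in the picture. A call takes as long as a camera call.
- look_for(camera, target): "position" ([column, row] as shares, 0 to 1, of the picture: columns of its width, rows of its height, amid what is visible of it).
Readings, each from a call of its own:
- ctrl.read_clock(): time.
- ctrl.read_joint_pos(): joint angles.
- ctrl.read_qd(): joint speeds.
- ctrl.read_joint_efforts(): joint torques, N m.
- ctrl.read_eef_pos(): TCP position.
- ctrl.read_tool_rot(): TCP orientation.
- ctrl.read_wrist_force(): force on the tool from outside, world axes, zero at the start.
- ctrl.read_torque(): the same for the moment, N m.
- ctrl.read_finger_gap(): finger opening in mm.
- ctrl.read_finger_force(): force on a finger pad.
Only numpy, scipy, OpenCV 4.12 (cv2) and the standard library are available. Lean on these libraries where they do the work, as an engineer would, in place of code of your own. Each camera call takes 0.05 s, during which the arm holds its last target. There are 200 camera calls.

## Working session

There is one attempt and no reset: what is moved stays moved. The work goes in short steps, each a Python script; the robot and the scene stay as the last script left them, time stands still between calls to the robot, and variables do not carry over. Pictures are saved under pics/ and viewed, at most 10 in all, crops included, and the job is handed in when it is done.

```bash
mkdir -p pics; cat > h.py <<'E'
import numpy as np, cv2
from workcell import ctrl, snapshot, get_calibration, look_for
def cloud(name, d):
    c=get_calibration(name); K=np.array(c["intrinsics"],float); D=np.array(c["dist_coeffs"],float)
    R=np.array(c["R"]); t=np.array(c["t"]).ravel()
    v,u=np.mgrid[0:d.shape[0],0:d.shape[1]]
    n=cv2.undistortPoints(np.stack([u,v],-1).reshape(-1,1,2).astype(np.float64),K,D).reshape(d.shape+(2,))
    P=np.dstack([n[...,0]*d,n[...,1]*d,d])
    W=(P-t)@R; W[d<=0]=np.nan
    return W
def proj(name,X):
    c=get_calibration(name)
    return cv2.projectPoints(np.atleast_2d(X).astype(float),cv2.Rodrigues(np.array(c["R"],float))[0],np.array(c["t"],float),np.array(c["intrinsics"],float),np.array(c["dist_coeffs"],float))[0].reshape(-1,2)
E
python3 - <<'E'
from h import *
for n in("side","top"):
    p,d=snapshot(n); cv2.imwrite(f"pics/{n}0.png",p); W=cloud(n,d); np.savez(f"{n}0.npz",p=p,d=d,W=W)
    c=get_calibration(n); print(n,"cam at",(-np.array(c["R"]).T@np.array(c["t"]).ravel()).round(), np.array(c["R"])[2].round(2))
    for T in("chipper","hole_home","head_home","lever_pin","clip","clip_grip","clip_tip","stand","mug","teaspoon","glass"):
        for r in look_for(n,T)[:2]:
            u,v=np.array(r["position"])*[560,420]; print(T,round(r["confidence"],2),round(u),round(v),W[min(int(v),419),min(int(u),559)].round())
E
```

```text
side cam at [ 297. -583.  648.] [ 0.29  0.79 -0.55]
chipper 0.61 281 211 [578. 191.  96.]
chipper 0.38 289 273 [531.  11.  89.]
hole_home 0.92 283 210 [583. 187. 103.]
head_home 0.7 281 212 [579. 188.  98.]
lever_pin 0.51 230 189 [494. 285. 115.]
clip 0.62 292 272 [536.  11.  90.]
clip 0.25 230 188 [495. 288. 116.]
clip_grip 0.89 291 270 [532.  11.  99.]
clip_grip 0.38 291 300 [536.  17.  16.]
clip_tip 0.79 287 271 [528.  14.  92.]
mug 0.88 241 167 [555. 418.  90.]
teaspoon 0.69 193 202 [432. 435.   1.]
glass 0.81 378 282 [668. -61.  91.]
glass 0.74 281 212 [581. 192.  93.]
top cam at [440. 235. 950.] [ 0.17 -0.04 -0.98]
chipper 0.88 262 213 [574. 229. 161.]
hole_home 0.58 260 211 [578. 235. 158.]
head_home 0.55 263 213 [574. 229. 161.]
lever_pin 0.77 226 257 [489. 299. 122.]
clip 0.64 364 235 [541.  19. 104.]
clip_grip 0.53 366 239 [533.  17. 103.]
clip_grip 0.48 355 238 [539.  29.  65.]
clip_tip 0.49 362 239 [533.  23. 100.]
stand 0.76 353 238 [541.  34.  67.]
mug 0.8 151 221 [574. 476.  10.]
teaspoon 0.9 164 262 [484. 441.  10.]
glass 0.83 383 172 [704. -50.  11.]
glass 0.42 153 221 [575. 473.   7.]
```

```bash
python3 - <<'E'
import cv2
for n,(a,b,c,d) in(("side",(120,330,180,330)),("top",(130,310,190,430))):
    p=cv2.imread(f"pics/{n}0.png")[a:b,c:d]; k=min(800/p.shape[1],600/p.shape[0]); cv2.imwrite(f"pics/{n}0c.png",cv2.resize(p,None,fx=k,fy=k,interpolation=cv2.INTER_CUBIC)); print(n,k,p.shape)
E
```

```text
side 2.857142857142857 (210, 150, 3)
top 3.3333333333333335 (180, 240, 3)
```

View pics/side0c.png

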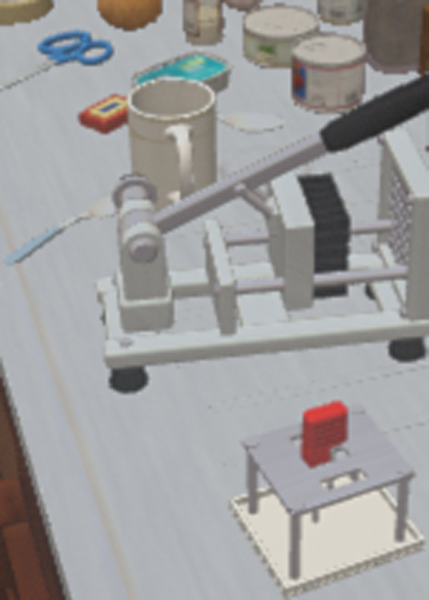

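View pics/top0c.png

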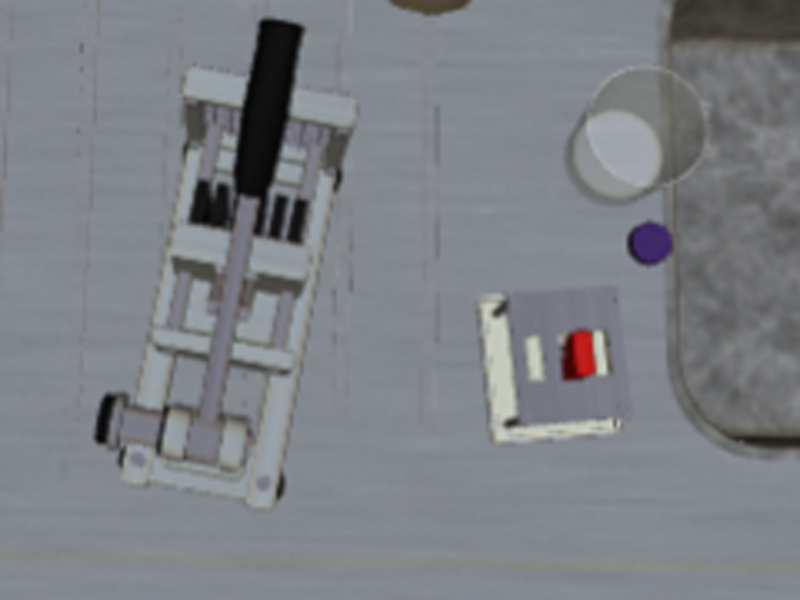

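The side view shows the pin's plain end at full-image (229,207) and its drawn head behind it near (228,187). The clip's red grip is at (293,272). In the top view the black head cap is at (221,256), the fork at (252,262) and the red grip at (363,237). The glass and mug are well clear. Next I fit the geometry from the depth clouds.

```bash
cat > fit.py <<'E'
from h import *
def run(tag):
    for n in("side","top"):
        z=np.load(f"{n}{tag}.npz"); W=z["W"]; p=z["p"].astype(int); X,Y,Z=W[...,0],W[...,1],W[...,2]
        b,g,r=p[...,0],p[...,1],p[...,2]
        red=(r>120)&(g<70)&(b<80)&(X>450)&(X<620)&(abs(Y-20)<80)
        G=W[red&(Z>74)]; print(n,"grip n",len(G),G.min(0).round(1),G.max(0).round(1),np.median(G,0).round(1))
        T=G[G[:,2]>98]
        if len(T)>8: print("  griptop",len(T),cv2.minAreaRect(T[:,:2].astype(np.float32)),T[:,2].mean().round(1))
        S=W[(abs(Z-64)<6)&(X>440)&(X<640)&(abs(Y-20)<90)&~red]; print("  stand",len(S),S[:,2].mean().round(1),cv2.minAreaRect(S[:,:2].astype(np.float32)))
        # lever: above 133, non black part
        L=W[(Z>128)&(Z<260)&(X>490)&(X<720)&(Y>150)&(Y<330)]
        # robust: top-edge line fit in XY
        if len(L)>20:
            vx,vy,x0,y0=cv2.fitLine(L[:,:2].astype(np.float32),cv2.DIST_HUBER,0,.01,.01).ravel(); print("  lever n",len(L),"yaw",np.arctan2(vy,vx),"y at x=495:",y0+(495-x0)*vy/vx, "zrange",L[:,2].min(),L[:,2].max())
            print("   width sd",np.std((L[:,0]-x0)*-vy+(L[:,1]-y0)*vx))
        dark=(r<60)&(g<60)&(b<60)&(X>440)&(X<540)&(Y>260)&(Y<345)&(Z>85)&(Z<130)
        H=W[dark]; 
        if len(H): print("  cap",len(H),H.mean(0).round(1),H.min(0).round(1),H.max(0).round(1))
if __name__=="__main__":
    import sys; run(sys.argv[1])
E
python3 fit.py 0
python3 - <<'E'
from h import *
W=np.load("top0.npz")["W"]
print("top z-map rows246-272,cols218-268")
for v in range(246,274,2): print(v,W[v,218:268:2,2].round().astype(int))
for uv in((222,256),(252,262),(240,259)): print(uv,W[uv[1],uv[0]].round(1))
E
```

```text
side grip n 183 [527.2   8.7  74.1] [552.4  20.9 105.8] [537.5  12.2  94.1]
  griptop 75 ((540.0718994140625, 14.974994659423828), (11.801774024963379, 24.494794845581055), 89.92508697509766) 102.3
  stand 1122 64.5 ((543.9231567382812, 17.449161529541016), (87.76162719726562, 77.5976791381836), 6.067294120788574)
  lever n 1367 yaw -0.20567167 y at x=495: 245.37471 zrange 128.0253690022357 223.33779119378733
   width sd 17.805072532571366
top grip n 69 [527.8  12.7  93.6] [554.2  23.5 107.4] [540.9  17.8 103.4]
  griptop 67 ((541.5216674804688, 18.10533905029297), (25.24530792236328, 10.740080833435059), 0.17350664734840393) 103.5
  stand 1112 64.6 ((543.4343872070312, 18.110414505004883), (84.60450744628906, 75.69348907470703), 5.620336055755615)
  lever n 1608 yaw -0.16951445 y at x=495: 245.7808 zrange 128.039355770693 224.34444473396175
   width sd 19.44039214079118
  cap 61 [492.1 301.6 117.5] [474.9 270.2 106.4] [507.2 311.4 122.8]
top z-map rows246-272,cols218-268
246 [  1  -2   2  -1  -4   1   0  36  36  36  33  31   3  -2   0  -2  -3 127
 127 126   0   2   2   2   3]
248 [ 
[... 752 characters left out ...]
110 111 115   1  35 104 110 111 112 117 121 119 120 119 123 123 123
 119 121 119 123 121 114   2]
264 [  0   0   0 108   0  35  37  39  36  35 115 116 117 117 120 118 119 119
 117 120 119 120 122 113  30]
266 [ -2   2  -1   0   7  34  41  36  36  34 106 111 113 113 114 116 115 117
 116 120 118 118 118 113  34]
268 [  3   0  -1   3   8  36  40  39  38  30  59  63  63  63  63  62 107 111
 112 112 115 117 108  34  37]
270 [  0   0  -3   2  33  37  37  36  38  33  36  36  33  53  58  61  62  62
  61  79 108 110  59  34  38]
272 [ 2 -1 -2  0 34 37 35 38 35 35 33 33 35 37 34 36 36 34 49 61 61 64 58 32
 35]
(222, 256) [491.2 304.6 121.4]
(252, 262) [480.9 245.8 123.1]
(240, 259) [486.1 269.3 123.6]
```

```bash
cat > fit2.py <<'E'
from h import *
from scipy.optimize import least_squares
for n in("side","top"):
    z=np.load(f"{n}0.npz"); W=z["W"].reshape(-1,3); W=W[~np.isnan(W).any(1)]
    near=W[(W[:,0]>440)&(W[:,0]<760)&(W[:,1]>150)&(W[:,1]<345)]
    L=near[near[:,2]>153]; yaw,y0=-.18,246.; x0=482.
    for _ in range(8):
        c,s=np.cos(yaw),np.sin(yaw)
        ly=-(L[:,0]-x0)*s+(L[:,1]-y0)*c; k=L[abs(ly)<14]
        f=lambda q:-(k[:,0]-x0)*np.sin(q[0])+(k[:,1]-q[1])*np.cos(q[0])
        r=least_squares(f,[yaw,y0],loss="huber",f_scale=3); yaw,y0=r.x
    print(n,"lever n",len(k),"yaw",yaw.round(4),"y0 at x482",y0.round(2),"sd",f(r.x).std().round(2))
    c,s=np.cos(yaw),np.sin(yaw); C=np.array([[c,-s,0],[s,c,0],[0,0,1]])
    P=(near-[x0,y0,0])@C
    ear=P[(abs(P[:,1])>11)&(abs(P[:,1])<23)&(abs(P[:,0])<22)&(P[:,2]>103)&(P[:,2]<128)]
    pin=P[(P[:,1]>27)&(P[:,1]<48)&(abs(P[:,0])<16)&(P[:,2]>106)&(P[:,2]<124)]
    near_end=P[(P[:,1]<-26)&(P[:,1]>-60)&(abs(P[:,0])<22)&(P[:,2]>90)&(P[:,2]<125)]
    for nm,Q,R in(("ear",ear,16),("pin",pin,11)):
        if len(Q)<15: print(nm,len(Q)); continue
        r=least_squares(lambda q:np.hypot(Q[:,0]-q[0],Q[:,2]-q[1])-R,[0,105],loss="huber",f_scale=2); print(nm,len(Q),r.x.round(2))
    print("nearend",len(near_end),np.percentile(near_end,[2,50,98],axis=0).round(1).tolist() if len(near_end) else"")
    cap=P[(P[:,1]>45)&(abs(P[:,0])<22)&(P[:,2]>86)&(P[:,2]<128)]; print("cap y pct",np.percentile(cap[:,1],[5,50,95,98,100]).round(1))
    E=P[(abs(P[:,0])<8)&(P[:,2]>116)&(P[:,2]<127)]; h,_=np.histogram(E[:,1],np.arange(-32,60,2)); print("y hist from -32 step2",h)
E
python3 fit2.py
```

```text
side lever n 742 yaw -0.2152 y0 at x482 250.36 sd 4.22
ear 95 [  2.1  104.83]
pin 41 [  0.41 106.01]
nearend 68 [[-10.5, -30.9, 91.3], [1.7, -27.8, 105.4], [11.2, -26.1, 118.8]]
cap y pct [46.9 49.8 57.1 59.1 59.8]
y hist from -32 step2 [ 0  0  4 12  4  4  4  5  6  1  1  3  6  5  4  3  4  2  4  3  6  8  1  6
  1  4  3  1  2  2  0  0  1  0  1  1  1  4  1  6  9  7  4  2  2]
top lever n 887 yaw -0.1685 y0 at x482 248.04 sd 6.5
ear 188 [  1.89 105.01]
pin 105 [  2.55 105.9 ]
nearend 8 [[-4.9, -27.6, 106.6], [1.5, -26.9, 113.1], [8.4, -26.2, 114.1]]
cap y pct [46.3 54.  62.8 63.4 64. ]
y hist from -32 step2 [ 0  0  0  2  8  8  9  8  9  8  8  8  7  9  8  8  8  8  9  9  7  9  8 10
  7  8  8  9  6  5  0  4  3  4  5  5  4  4  4  5  3 11  8  9  8]
```

```bash
cat > fit3.py <<'E'
from h import *
from scipy.optimize import least_squares
for n in("side","top"):
    z=np.load(f"{n}0.npz"); W=z["W"].reshape(-1,3); W=W[~np.isnan(W).any(1)]
    near=W[(W[:,0]>440)&(W[:,0]<760)&(W[:,1]>150)&(W[:,1]<345)]
    yaw,y0,x0=-.18,248.,484.
    for it in range(15):
        c,s=np.cos(yaw),np.sin(yaw); C=np.array([[c,-s,0],[s,c,0],[0,0,1]]); P=(near-[x0,y0,0])@C
        dz=P[:,2]-105-P[:,0]*np.tan(np.radians(25))
        m=(abs(P[:,1])<15)&(abs(dz)<22)&(P[:,0]>35)
        k=P[m]; a,b=np.polyfit(k[:,0],k[:,1],1); yaw+=a*.7; y0+=b*.7
    print(n,len(k),"yaw",yaw.round(4),"y0@484",y0.round(2),"sd",k[:,1].std().round(2),"x rng",k[:,0].min().round(),k[:,0].max().round(),"dz",dz[m].mean().round(1))
    for lo in range(40,250,30):
        q=k[(k[:,0]>lo)&(k[:,0]<lo+30)]
        if len(q)>3: print("  ",lo,len(q),np.percentile(q[:,1],[3,50,97]).round(1),np.median(q[:,2]).round())
    c,s=np.cos(yaw),np.sin(yaw); C=np.array([[c,-s,0],[s,c,0],[0,0,1]]);P=(near-[x0,y0,0])@C
    for nm,lo,hi,R in(("ear-",-23,-11,16),("ear+",11,23,16),("pin",29,46,11),("head",44,75,17)):
        Q=P[(P[:,1]>lo)&(P[:,1]<hi)&(abs(P[:,0])<R+5)&(P[:,2]>105)&(P[:,2]<128)]
        if len(Q)<15: continue
        r=least_squares(lambda q:np.hypot(Q[:,0]-q[0],Q[:,2]-105)-R,[0],loss="huber",f_scale=2); print(" ",nm,len(Q),r.x.round(2))
    B=P[(abs(P[:,2]-35)<8)]; print("base y pct",np.percentile(B[:,1],[1,99]).round(1))
    E=P[(abs(P[:,0])<8)&(P[:,2]>116.5)&(P[:,2]<127)]; h,_=np.histogram(E[:,1],np.arange(-32,72,2)); print(h)
E
python3 fit3.py
```

```text
side 1037 yaw -0.1926 y0@484 246.52 sd 4.37 x rng 35.0 228.0 dz 4.3
   40 120 [-4.6 -1.   6.9] 135.0
   70 171 [-9.4  0.1 12. ] 146.0
   100 127 [-2.3  1.   8.8] 162.0
   130 175 [-6.2 -0.7  9.1] 180.0
   160 206 [-6.4 -2.3 10.4] 194.0
   190 191 [-5.6 -0.7 10.6] 208.0
   220 27 [-3.8 -1.1  3.1] 210.0
  ear- 94 [-0.31]
  ear+ 45 [-0.69]
  pin 23 [-1.23]
  head 93 [-1.52]
base y pct [-49.8  51.2]
[0 0 0 0 9 9 4 3 5 4 5 2 1 5 4 4 4 4 4 2 4 3 7 6 2 6 0 5 4 1 2 0 0 0 1 0 1
 1 1 0 2 6 8 6 2 2 2 2 0 0 0]
top 1124 yaw -0.1678 y0@484 247.62 sd 6.43 x rng 35.0 229.0 dz 9.5
   40 109 [-5.9 -0.1  7.4] 140.0
   70 171 [-11.8  -0.1  11.7] 149.0
   100 108 [-5.6 -0.1  5.7] 168.0
   130 207 [-10.7  -0.   10.8] 184.0
   160 248 [-12.1  -0.2  12.2] 199.0
   190 238 [-11.2   0.2  11.6] 212.0
   220 26 [-11.   -0.7  11.8] 216.0
  ear- 95 [-0.21]
  ear+ 94 [-0.17]
  pin 86 [0.35]
  head 148 [0.97]
base y pct [-50.5  50.6]
[ 0  0  0  0  7  8  8 10  8  8  8  8  9  9  8  8  8  8  9  9  6  9  8  9
  8  9  8  8  8  4  0  3  3  3  5  3  3  4  4  5  2 10  8  9  7  8  8  8
  1  0  0]
```

```bash
cat >> h.py <<'E'
YAW=-.168; O=np.array([483.8,247.6,0])
def Rz(a): c,s=np.cos(a),np.sin(a); return np.array([[c,-s,0],[s,c,0],[0,0,1]])
def ch(x,y,z): return list(O+Rz(YAW)@np.array([x,y,z],float))
def inv(p): return Rz(YAW).T@(np.array(p)-O)
def down(yaw): return [np.pi,0,yaw]
def st(m=""): print(m,"t",round(ctrl.read_clock(),2),"tcp_c",inv(ctrl.read_eef_pos()).round(2),"F_c",(Rz(YAW).T@np.array(ctrl.read_wrist_force())).round(2))
E
python3 - <<'E'
from h import *
print(ctrl.read_tool_rot()); st("start")
ctrl.set_gripper(0)
q=down(YAW)
ctrl.goto(ch(0,100,250),q); st("above")
ctrl.line_to(ch(0,100,96),velocity=200); st("low")
hit=ctrl.line_to(ch(0,62,96),velocity=30,guard=3.2); st(f"contact {hit}")
E
```

```text
[3.14145290e+00 1.43034961e-07 3.32752566e-01]
start t 1.2 tcp_c [-135.5  -873.27  231.34] F_c [-0.98  0.88 -0.5 ]
above t 5.39 tcp_c [  0.43  99.59 249.99] F_c [-0.73 -0.4  -1.01]
low t 6.31 tcp_c [  0.47 100.31  96.96] F_c [ 0.55 -0.74  0.28]
contact True t 7.11 tcp_c [6.000e-02 7.678e+01 9.591e+01] F_c [-0.49  0.78  2.18]
```

```bash
python3 - <<'E'
from h import *
for i in range(3):
    hit=ctrl.line_to(ch(0,45,96),velocity=25,guard=9); st(f"push {hit}")
    if inv(ctrl.read_eef_pos())[1]<58: break
ctrl.hold(.3); st("hold")
p,d=snapshot("top"); cv2.imwrite("pics/top1.png",cv2.resize(p[200:300,180:320],None,fx=5,fy=5))
np.savez("top1.npz",p=p,d=d,W=cloud("top",d))
E
```

```text
push True t 8.05 tcp_c [ 0.1  53.33 95.75] F_c [-2.46 10.99 -0.8 ]
hold t 8.35 tcp_c [8.000e-02 5.363e+01 9.572e+01] F_c [-1.26  9.94  0.41]
```

View pics/top1.png

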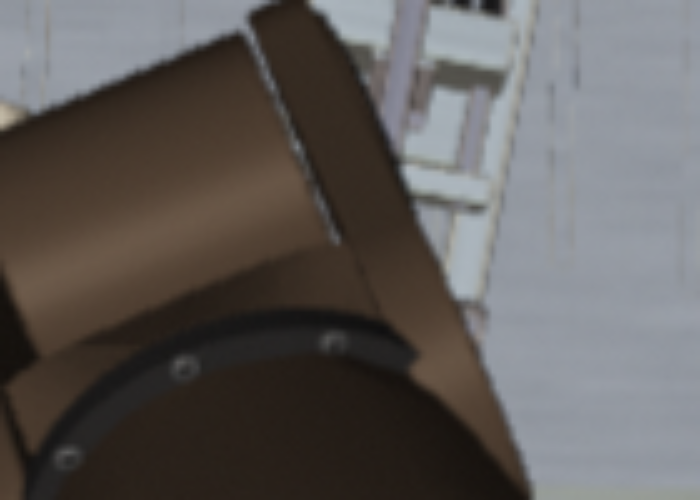

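```bash
python3 - <<'E'
from h import *
ctrl.line_to(ch(0,90,96),velocity=150)
ctrl.line_to(ch(0,95,230),velocity=350)
ctrl.set_gripper(45,60)
ctrl.goto([541.3,17.8,170],down(.098)); st("above stand")
for n in("side","top"):
    p,d=snapshot(n); np.savez(f"{n}2.npz",p=p,d=d,W=cloud(n,d)); cv2.imwrite(f"pics/{n}2.png",p)
W=np.load("top2.npz")["W"].reshape(-1,3); P=(W-O)@Rz(YAW)
for lo,hi in((24,75),(-75,-24)):
    Q=P[(P[:,1]>lo)&(P[:,1]<hi)&(abs(P[:,0])<20)&(P[:,2]>90)&(P[:,2]<128)]; print(len(Q),np.percentile(Q[:,1],[1,5,50,95,99]).round(1))
p=np.load("top2.npz")["p"][230:290,200:280]; a=cv2.resize(p,None,fx=5,fy=5,interpolation=cv2.INTER_CUBIC)
s=np.load("side2.npz")["p"][170:240,190:270]; b=cv2.resize(s,None,fx=5,fy=5,interpolation=cv2.INTER_CUBIC)
b=b[:a.shape[0]] if b.shape[0]>a.shape[0] else b
cv2.imwrite("pics/both2.png",np.hstack([a,b]))
E
```

```text
above stand t 11.09 tcp_c [  95.19 -216.23  170.21] F_c [-0.6  -0.87  0.57]
130 [24.2 24.9 31.7 40.  40.7]
139 [-50.9 -49.3 -37.4 -25.2 -24.2]
```

View pics/both2.png

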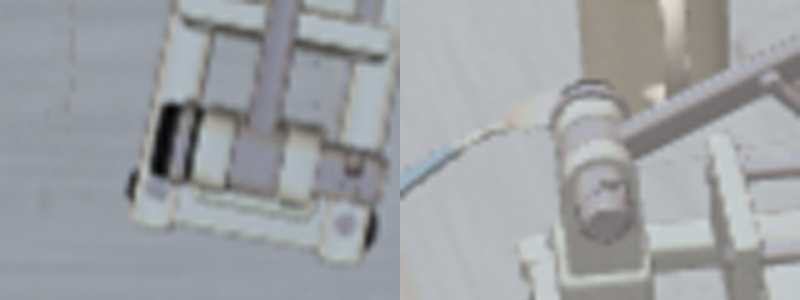

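Head face is now at chipper y≈40.7, so the pin is home. The cross hole shows as a dark mark at top-image (270,262), on the +x side of the pin's crest. I grasp the clip and work out the lean.

```bash
python3 - <<'E'
from h import *
p=np.load("top2.npz")["p"]; g=cv2.cvtColor(p,cv2.COLOR_BGR2GRAY)
print(g[256:270,262:278])
for th in(-.6,-.3,0,.3,.6): print(th,proj("top",ch(11*np.sin(th),-38,105+11*np.cos(th))).round(1),proj("side",ch(11*np.sin(th),-38,105+11*np.cos(th))).round(1))
print(proj("top",[ch(0,y,116) for y in(-24,-38,-51)]).round(1).tolist())
ctrl.line_to([541.3,17.8,74],velocity=120,guard=8); st("down"); print(ctrl.read_eef_pos())
ctrl.set_gripper(5,60); print("gap",ctrl.read_finger_gap(),ctrl.read_finger_force()); st("grip")
ctrl.line_to([541.3,17.8,150],velocity=120); st("lift")
print(ctrl.read_eef_pos(),ctrl.read_tool_rot())
s,_=snapshot("side"); t,_=snapshot("top")
cv2.imwrite("pics/lift.png",np.hstack([cv2.resize(s[190:310,240:360],(400,400)),cv2.resize(t[180:280,320:420],(400,400))]))
E
```

```text
[[104 102 112 130 149 139 153 173 177 180 183 181 179 175 158 132]
 [135 125 113 130 146 136 163 174 179 181 183 182 178 171 154 136]
 [154 137 104 105 118 115 140 158 167 180 182 181 178 164 147 145]
 [163 144 102  97  95  90  99 114 121 142 151 150 158 145 139 158]
 [171 155 123 125 122 117 106  93 101 103  98  99 116 112 128 157]
 [174 162 142 140 140 136 126 111 127 120 100 108 105  97 112 140]
 [172 154 143 143 144 143 134 116 128 118 106 133 126 113 100 119]
 [168 140 140 141 141 143 131  98 106  96 103 140 140 130 113 125]
 [163 129 139 141 140 142 129  87  80  77 108 141 143 136 128 139]
 [163 134 139 141 141 141 137 118 109 108 125 142 142 137 133 140]
 [162 143 142 143 142 136 128 136 136 135 140 142 141 140 144 146]
 [152 140 141 143 142 137 127 137 133 125 137 140 139 137 151 157]
 [128 124 132 134 138 137 136 139 133 122 135 140 138 127 142 156]
 [124 123 145 134 138 128 139 138 127 119 127 133 128 120 140 157]]
-0.6 [[269.5 267.5]] [[227.2 208.1]]
-0.3 [[269.8 266. ]] [[228.7 207.4]]
0 [[270.2 264.3]] [[230.3 207. ]]
0.3 [[270.5 262.7]] [[231.9 207.1]]
0.6 [[270.7 261.3]] [[233.4 207.5]]
[[263.2, 263.0], [270.2, 264.3], [276.7, 265.6]]
down t 12.14 tcp_c [  95.42 -216.84   74.54] F_c [-0.51 -1.01  0.93]
[541.61531534  17.86163178  74.54091574]
gap 12.06782457808307 58.7916362285614
grip t 12.53 tcp_c [  95.38 -216.9    74.66] F_c [-0.72  0.25  6.62]
lift t 13.32 tcp_c [  94.79 -216.99  149.45] F_c [-0.08  1.02 -0.19]
[540.96722818  17.81394235 149.45111223] [-3.14143026e+00  8.20950796e-04  9.79501655e-02]
```

View pics/lift.png

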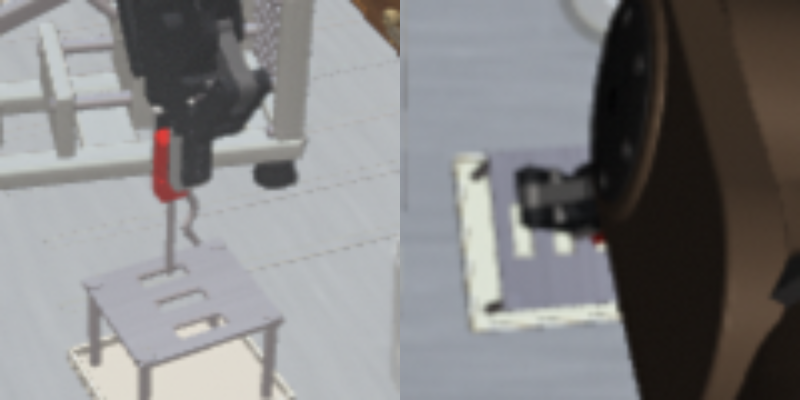

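```bash
cat >> h.py <<'E'
DZ=65.6   # tcp height above tip
DX=5.0; DY=0.0
def tip(x,y,z): return ch(x+DX,y+DY,z+DZ)   # tcp position for a tip position in the chipper frame
def tipnow(): return inv(ctrl.read_eef_pos())-[DX,DY,DZ]
def F(): return Rz(YAW).T@np.mean([ctrl.read_wrist_force() for _ in range(6)],0)
E
python3 - <<'E'
from h import *
ctrl.line_to([541.3,17.8,230],velocity=250)
ctrl.goto(tip(2,-38,160),down(YAW))
ctrl.line_to(tip(2,-38,122),velocity=80); ctrl.hold(.2); st("hover"); print(tipnow(),ctrl.read_tool_rot())
s,ds=snapshot("side"); t,dt=snapshot("top"); np.savez("hov.npz",s=s,t=t)
tp=tipnow(); 
pt=[ch(tp[0],tp[1],tp[2]+k) for k in(0,20,35)]
print("side leg",proj("side",pt).round(1).tolist(),"top",proj("top",pt).round(1).tolist())
g=cv2.cvtColor(s,cv2.COLOR_BGR2GRAY)
print("side rows 188-216, cols 218-244"); 
for r in range(186,218,2): print(r,g[r,218:246])
a=cv2.resize(s[165:225,190:270],None,fx=5,fy=5,interpolation=cv2.INTER_CUBIC); b=cv2.resize(t[230:290,230:310],None,fx=5,fy=5,interpolation=cv2.INTER_CUBIC)
cv2.imwrite("pics/hov.png",np.hstack([a,b]))
E
```

```text
hover t 15.53 tcp_c [  7.19 -37.95 188.08] F_c [-0.97 -1.22  0.19]
[  2.18750489 -37.95199014 122.4784487 ] [-3.14121182e+00 -8.00898751e-04 -1.68013808e-01]
side leg [[231.1, 204.3], [230.6, 195.9], [230.3, 189.5]] top [[270.4, 263.1], [270.8, 262.6], [271.0, 262.2]]
side rows 188-216, cols 218-244
186 [178 179 179 179 179 175 170 131 105 105 108 109 115 122 138 142 139 139
 138 118 125 138 143 145 145 126 125 124]
188 [181 183 184 181 143 127 154 148 144 127 123 116 113 120 140 141 144 155
 130 120 153 183 195 204 199 128 119 129]
190 [188 188 184 166 143 130 161 192 191 191 187 152 118 130 151 126 138 129
 118 135 137 135 153 186 187 174 165 170]
192 [188 185 154 122 148 191 195 192 191 188 183 146 114 129 169 155 119 112
 117 128 156 175 166 170 165 162 155 138]
194 [187 178 136 154 181 181 162 153 165 167 167 151 114 120 151 146 151 151
 116 124 146 161 155 138 121 114 109 109]
196 [175 168 145 153 157 159 166 169 169 170 168 148 116 122 154 160 166 165
 147 116 116 116 110 111 109 108 109 107]
198 [177 177 171 151 149 160 167 169 174 172 193 185 124 119 150 147 133 114
 109 109
[... 404 characters left out ...]
175 161 142 135 131 148 167 170 168 164 127 133 127 123 120 115
 128 140 178 180 178 178 177 176 174 174]
208 [178 177 175 160 127 130 133 148 162 165 155 139 163 162 150 151 151 112
 127 139 177 180 180 178 178 176 176 175]
210 [179 178 177 172 132 130 132 141 152 160 166 169 171 169 163 156 140 112
 108 129 162 178 180 179 179 178 177 177]
212 [179 178 179 170 134 134 128 111 147 158 160 130 120 124 121 119 123 117
 117 130 158 179 179 180 181 180 180 179]
214 [177 176 175 184 148 133 132 125 120 131 117 113 112 113 114 115 110 103
 107 124 142 178 180 179 174 174 174 179]
216 [176 172 160 193 184 137 131 126 108 103 114 113 114 114 114 109 105 113
 129 127 143 177 195 197 195 194 194 194]
```

View pics/hov.png

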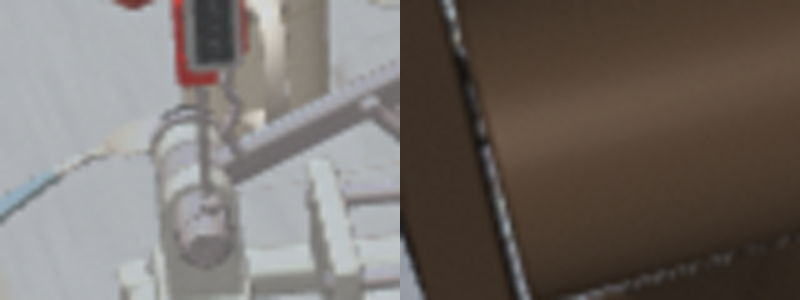

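The leg shows at column 230.6, as predicted (230.6), so the grasp offset is right. The hole's dark mouth at side (232.4,206.4) gives a lean of about +0.3 rad, so I feel for it at x≈3.2.

```bash
python3 - <<'E'
from h import *
for dx,dy in((3.2,-38),(4.4,-38),(2.0,-38),(3.2,-37),(3.2,-39)):
    ctrl.line_to(tip(dx,dy,119),velocity=60)
    hit=ctrl.line_to(tip(dx,dy,110.5),velocity=15,guard=3.5); ctrl.hold(.1)
    tp=tipnow(); print(dx,dy,hit,tp.round(2),F().round(1), round(ctrl.read_clock(),1))
    if tp[2]<112.8: break
E
```

```text
3.2 -38 False [  3.23 -37.87 110.53] [ 1.6  2.7 -0.7] 16.7
```

In the hole, 5 mm deep. Now I drag it upright, then descend under guard.

```bash
python3 - <<'E'
from h import *
def say(m): print(m,tipnow().round(2),F().round(1),round(ctrl.read_clock(),1))
h=ctrl.line_to(tip(0,-38,110.5),velocity=15,guard=9); say(f"drag {h}")
for z in (104,98,92,86.0):
    h=ctrl.line_to(tip(0,-38,z),velocity=25,guard=5); say(f"down {z} {h}")
    if h: break
E
```

```text
drag False [ -0.21 -37.92 110.58] [ 1.   2.4 -0.4] 17.1
down 104 False [-7.0000e-02 -3.7910e+01  1.0366e+02] [ 1.   5.5 -1.8] 17.5
down 98 False [-6.000e-02 -3.790e+01  9.756e+01] [ 1.4  5.7 -1. ] 17.9
down 92 False [-7.000e-02 -3.789e+01  9.142e+01] [ 1.3  6.2 -1.7] 18.2
down 86.0 False [  0.19 -37.83  85.58] [ 1.9  5.7 -0.9] 18.6
```

```bash
python3 - <<'E'
from h import *
def say(m): print(m,tipnow().round(2),F().round(1),round(ctrl.read_clock(),1))
ctrl.line_to(tip(0,-37.4,85.5),velocity=20,guard=6); say("ease y")
for z in (80,75,71,68,66,64.5,63.2):
    h=ctrl.line_to(tip(0,-37.4,z),velocity=25,guard=14); say(f"down {z} {h}")
    if h: break
E
```

```text
ease y [  0.11 -37.57  85.25] [ 2.1  2.9 -0.2] 18.9
down 80 False [  0.59 -37.47  79.83] [5.2 2.  1.6] 19.3
down 75 False [  0.71 -37.44  74.6 ] [ 7.3  1.6 -0.2] 19.6
down 71 False [  0.56 -37.47  70.29] [ 7.8  2.1 -3.8] 19.9
down 68 False [  0.1  -37.54  67.09] [ 5.6  2.5 -5.8] 20.2
down 66 False [ -0.23 -37.54  65.1 ] [ 4.1  3.8 -4.3] 20.4
down 64.5 False [ -0.26 -37.51  63.97] [ 3.3  2.4 -4.4] 20.7
down 63.2 False [ -0.18 -37.46  63.08] [ 1.3  2.8 -2.1] 20.9
```

The force turned to a downward pull past the throat, so the bow has snapped over. I release, back off and look.

```bash
python3 - <<'E'
from h import *
ctrl.set_gripper(30); st("open")
e=inv(ctrl.read_eef_pos())
ctrl.line_to(ch(e[0],e[1],215),velocity=100)
ctrl.goto(ch(-60,-300,300),down(YAW)); st("away")
s,d=snapshot("side"); t,dt=snapshot("top"); 
for n,p,D in(("side",s,d),("top",t,dt)):
    W=cloud(n,D); r=p.astype(int); m=(r[...,2]>110)&(r[...,1]<70)&(r[...,0]<80); P=(W[m]-O)@Rz(YAW); P=P[(abs(P[:,1]+38)<30)&(abs(P[:,0])<40)]
    print(n,len(P),np.percentile(P,[2,50,98],axis=0).round(1).tolist())
    Q=(W.reshape(-1,3)-O)@Rz(YAW); Q=Q[(Q[:,1]>24)&(Q[:,1]<75)&(abs(Q[:,0])<20)&(Q[:,2]>90)&(Q[:,2]<128)]; print(" head",np.percentile(Q[:,1],[95,99]).round(1))
print(proj("side",[ch(0,-38,105),ch(5,-38,143),ch(0,-38,63)]).round(1).tolist())
a=cv2.resize(s[165:225,190:270],None,fx=5,fy=5,interpolation=cv2.INTER_CUBIC); b=cv2.resize(t[230:290,230:310],None,fx=5,fy=5,interpolation=cv2.INTER_CUBIC)
cv2.imwrite("pics/end.png",np.hstack([a,b]))
E
```

```text
open t 21.25 tcp_c [  4.65 -37.58 128.75] F_c [-0.1   0.34  0.42]
away t 23.35 tcp_c [ -59.64 -299.61  299.73] F_c [ 0.04  0.37 -0.02]
side 191 [[-4.7, -46.4, 120.0], [5.7, -43.6, 141.6], [19.9, -37.4, 155.7]]
 head [39.9 41.5]
top 100 [[-4.9, -45.0, 132.3], [7.8, -38.8, 154.3], [20.8, -32.5, 157.9]]
 head [40.1 40.7]
[[230.5, 211.5], [232.1, 195.5], [231.5, 228.2]]
```

View pics/end.png

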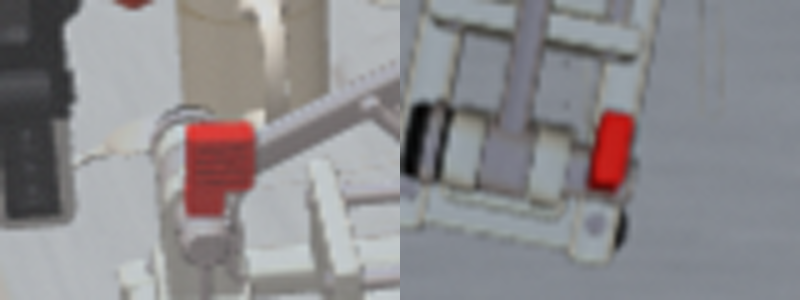

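The picture shows the clip's red grip seated over the pin end, square to the pin. Its top is at about z 155–157 (157 expected at home), the head is flush and the gripper is clear. Handing in.

```bash
python3 - <<'E'
from h import *
print(ctrl.hand_in())
E
```

```text
the job is handed in; nothing more can be done
None
```

I pushed the pin home and snapped the clip through its upright hole; the final pictures show the clip seated and released and the head flush, and the job was handed in about 23 s into the 67 s (no verdict was returned).

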